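# Show a microscope objective to the inspection camera

### The job

Check the front glass of the long objective: first press the self-timer plunger right down to its stop and let it come back up, then take the long objective out of the holder and hold it up to the inspection camera, its small front glass facing squarely into the camera's lens, centred on the lens and 80 mm in front of it. Finish while still holding it there, still, in the air; leave the other two objectives, the camera's aim and everything else on the bench as they are.

Things in the scene. Friction and masses are not known exactly. Their poses are not given: they have to be found in the camera images.
- plunger (a joint): self-timer release: steel mushroom head, 36 mm across, on a short stem on a grey 75 x 75 x 30 mm box fixed to the bench. Value = how far it is pressed, m: 0 up, 0.012 at its stop. Its spring takes about 2 N to start and 6 N at the stop, and lifts it again when released
- plunger_top (a point): middle of the top of the plunger head, 60 mm above the bench when up, 48 mm at its stop. Press straight down here
- holder: wooden block, 90 (x) x 250 (y) x 40 mm high, fixed to the bench; three holes, 26 mm wide, 34 mm deep, in a row along its y at -78, 0 and 78 mm, an objective nose down in each, 25 mm deep. Origin: centre of its underside. Holder and timer box may swap sides, and any objective may be in any hole
- long_objective: the long slim one of three steel objectives, 0.11 to 0.21 kg, 87 mm long. Origin: centre of its front glass (lower end in the holder, 15 mm above the bench); z runs along its axis to the thread end (up in the holder). Nose 24 mm wide to z = 25 mm, then a shoulder resting on the holder; barrel 30 mm in diameter from z = 25 to 78 mm (grip here); thread 20 mm wide at the end. Lifts straight out
- long_thread (a point): centre of the thread end of the long objective, 87 mm from its front glass along its axis
- wide_objective: bystander: the thick objective in the holder, 42 mm in diameter, stands 33 mm out of the holder. Origin: centre of its front glass
- short_objective: bystander: the short slim objective, 30 mm in diameter, stands 30 mm out of the holder. Origin: centre of its front glass
- camera_stand: white round foot (110 mm across) with two upright cheeks to about 97 mm height, 80 mm apart outside, fixed to the bench at its far side; the black camera sits between the cheeks. Origin: centre of its underside; its -x axis is the horizontal way that the camera faces (roughly towards the robot)
- camera_tilt (a joint): tilt of the black camera head, rad, 0 to 0.35, about a level axis 85 mm above the bench over the stand's origin; stiff, not to be moved. At value q the line of sight rises from the lens, leaning 0.70 - q rad from vertical towards the stand's -x
- camera_glass (a point): centre of the camera's front glass, 50 mm from the tilt axis; lens barrel 42 mm wide. Its z axis is the line of sight, out of the lens, upwards and towards the robot. The objective's front glass belongs on this axis at z = 80 mm, the objective's z axis pointing the same way as this one (nose down towards the camera, thread end up and away)
- petri_dish: bystander: clear closed dish, 94 mm across, 15 mm high, near the middle of the bench. Origin: centre of underside
- specimen_jar: bystander: glass jar, 60 mm across, 85 mm high, at the far left. Origin: centre of underside
- dropper_bottle: bystander: amber bottle, 44 mm across, 100 mm high, at the far right. Origin: centre of underside
- forceps: bystander: steel forceps lying flat, 120 x 22 x 6 mm, nearest the robot. Origin: middle, on the bench
- vial: bystander: capped glass vial, 26 mm across, 64 mm high, to the left beyond the camera. Origin: centre of underside
Mind the look-alikes: they are no part of the job. Leave any yellow look-alike of the part that bears plunger alone.

How it is judged (in metres and radians):
On the way, in this order (a step that is already met when the one before it is completed fails the run):
1. the plunger is pressed right down to its stop (at least 10.5 of 12 mm) (value of joint plunger above 0.0105 m), for 0.05 s.
2. the plunger is let up again with the long objective still in the holder (value of joint plunger below 0.003 m and height (world z) of long_objective below 0.025 m), for 0.05 s.
3. the long objective is lifted clear out of the holder, in the fingers (height (world z) of long_objective above 0.06 m and contact force between long_objective and the fingers above 1 N), for 0.1 s.
At the end, for the whole second after the job is handed in: Long objective held in the fingers, in the air and still, touching neither holder nor camera: front glass 62 to 98 mm before the camera's glass along the line of sight, within 15 mm of that line each way, axis within 0.20 rad of it, front glass towards the camera (z of long_objective in the frame of camera_glass between 0.062 and 0.098 m and x of long_objective in the frame of camera_glass between -0.015 and 0.015 m and y of long_objective in the frame of camera_glass between -0.015 and 0.015 m and angle between the z axis of long_objective and the z axis of camera_glass, either way round below 0.2 rad and z of long_thread in the frame of camera_glass above 0.13 m and contact force between long_objective and the fingers above 1 N and height (world z) of long_objective above 0.13 m and contact force between long_objective and holder below 0.05 N and contact force between long_objective and camera_stand below 0.05 N and linear speed of long_objective below 0.02 m/s and angular speed of long_objective below 0.2 rad/s); the arm keeps its last pose, push and grip.
It fails at once if the wide or the short objective is disturbed (moved more than 15 mm) (distance of any of wide_objective, short_objective from where it was at the start of the episode above 0.015 m).
It fails at once if the camera head is knocked out of its aim (its glass moved more than 6 mm) (distance of camera_glass from where it was at the start of the episode above 0.006 m).
It fails at once if another loose thing on the bench is pushed more than 25 mm (distance of any of petri_dish, specimen_jar, dropper_bottle, forceps, vial from where it was at the start of the episode above 0.025 m).
It also fails if it takes over 48 s, if anything falls off the work surface, if the arm or the gripper's body presses on something with over 40 N, if the wrist force passes 120 N, or if a joint passes its speed limit or range.

### The arm

A 6-joint arm with a two-finger parallel gripper is mounted at the origin on the work surface. World frame = base frame: x ahead of the robot, y to its left, z up, the work surface at z = 0. Lengths are in mm, angles in rad, forces in N, time in s.
With the tool pointing down it reaches from about 275 to 975 mm from the base axis. Payload 8.4 kg.
Tool frame: the origin (TCP) lies between the finger pads; the fingertips stand 17 mm ahead of it and the grasp point (between the pads) lies 2 mm behind it (robot.tip_reach is the distance from the TCP to the fingertips, in mm); z points along the fingers, y is the line along which they close (so a half turn about z gives the same grasp; the last joint's range is limited). The gripper opens to 92 mm and grips with 3 to 60 N. Pads are 20 mm wide; open, the fingers measure 128 mm over their backs; the gripper's body (75 mm by 189 mm) begins 69 mm behind the grasp point.
Start: joints at [-1.336, 0.353, 1.633, -0, 1.155, -0.002], TCP at [146.619, -607.561, 231.583] pointing down, gripper open.
Joint ranges: [-2.63, 2.63], [-0.92, 2.1], [0.06, 2.66], [-1.3, 4.44], [0, 2.69], [-3.02, 3.02]. Speed limits (rad/s): [2.22, 2.22, 2.79, 3.14, 3.14, 3.14].

### API

Orientations are given as [roll, pitch, yaw] about the fixed x, y, z axes, in that order (R = Rz(yaw) Ry(pitch) Rx(roll)).
In Python, from bench import status, cams, robot gives the robot as it stands.
- The arm moves only by the shell command python3 -m pendant 'ROWS' [FORCE]. ROWS is a JSON object of lists of equal length, an entry for each row: "jaw": the opening, from 0 (shut) to 1 (fully open); "dp": the shift along the world's x, y, z in units of 80 mm (1.0 is 80 mm), a list of three; "spin": the turn about the world's z in units of 2 rad (1.0 is 2 rad). In form: {"jaw": [jaw, ...], "dp": [[tx, ty, tz], ...], "spin": [spin, ...]}. A call has 1 to 12 rows; each row shifts and turns the commanded pose from where the row before left it; what a row does not reach is not made up. A row lasts 1/8 s, in which the tool goes at most 62.5 mm and 10.7 degrees, less where a joint would pass 70% of its speed; a pose out of reach is approached as far as the arm can. A call with a number of a shift or a turn outside -1 to 1 is refused whole. A call with a gripper value outside its range is refused whole. The fingers move at their own pace and stop on an object; FORCE is the grip in N (left out, the last holds). Time passes only in rows, so rows that do not move let the fingers close. It gives the time, the measured TCP pose, the force, the opening and the grip force at its end, in the units of the state.
- status.observe(): the state, without advancing time (a new reading comes with each control period).
- cams.snapshot(name): name is "scene" or "top" or "wrist"; returns the picture (400x640x3 uint8, blue, green, red); there is no depth.
- cams.camera_info(name): a dict with "K" (3x3 intrinsics, pixels), "world_from_camera" (4x4, takes a point from camera to world coordinates); the wrist camera has in their place "tool_from_camera" (4x4, takes a point from camera to tool coordinates, whose origin is the TCP and whose axes are the flange's). Camera axes: x right, y down, z forward; pixel columns grow to the right and rows downward; lengths in mm; the calibration is good to about 2 mm. A picture is of the moment at which its call begins: read the wrist's pose just before it. camera_info takes no time and is no camera call.
- robot.job_done(): hands the job in; it is judged then, once.
Trained networks look in the newest picture that a camera, given by its name, has taken for a name from the list of things; names that differ only in an ending like _2 or _b are one class to them, and where a whole thing is asked for, a point or a joint stands for the part that bears it (a point fixed in the world has none). Each returns a list of dicts, best first, with "p" (0 to 1); they miss things now and then, are a little off and sometimes report something else, mostly with a low value. They report only what shows in the picture. A call takes as long as a camera call. They do not tell look-alikes from the thing itself.
- cams.boxes_of(camera, target): "box" ([centre column, centre row, width, height] in pixels, round what is visible of it).
- cams.trace(camera, target): "pixels" (400x640 bool, what is visible of it) and "box" ([centre column, centre row, width, height] in pixels, round what is visible of it).
- cams.landmark_of(camera, target): "uv" ([column, row] in pixels: a listed point, or the origin of a listed thing).
The state is a dict: "t": time; "q": joint angles; "joint_vel": joint speeds; "effort": joint torques, N m; "position": TCP position; "tool_rot": TCP orientation; "force": force on the tool from outside, world axes, zero at the start; "moment": the same for the moment, N m; "gripper_width": finger opening in mm; "grip_force": force on a finger pad.
Only numpy, scipy, OpenCV 4.12 (cv2) and the standard library are available. Lean on these libraries where they do the work, as an engineer would, in place of code of your own. Each camera call takes 0.05 s, during which the arm holds its last target. There are 200 camera calls.

## Working session

There is one attempt and no reset: what is moved stays moved. The work goes in short steps, Python scripts to look and compute and a shell command to move; the robot and the scene stay as the last step left them, time stands still between calls to the robot, and variables do not carry over. Pictures are saved under pics/ and viewed, at most 10 in all, crops included, and the job is handed in when it is done.

```bash
mkdir -p pics; ls; cat > h.py <<'E'
import numpy as np, cv2
from bench import status, cams, robot
from scipy.spatial.transform import Rotation as R
def pose():
    s=status.observe(); return np.array(s["position"],float), R.from_euler('xyz',s["tool_rot"]).as_matrix()
def cam(name):
    i=cams.camera_info(name); K=np.array(i["K"])
    if name=="wrist":
        p,r=pose(); T=np.eye(4);T[:3,:3]=r;T[:3,3]=p
        return K,T@np.array(i["tool_from_camera"])
    return K,np.array(i["world_from_camera"])
def ray(KT,uv):
    K,T=KT; d=T[:3,:3]@np.linalg.solve(K,[uv[0],uv[1],1]); return T[:3,3],d/np.linalg.norm(d)
def at_z(KT,uv,z):
    o,d=ray(KT,uv); return o+d*(z-o[2])/d[2]
def tri(rays):
    A=sum(np.eye(3)-np.outer(d,d) for o,d in rays); b=sum((np.eye(3)-np.outer(d,d))@o for o,d in rays)
    return np.linalg.solve(A,b)
def proj(KT,P):
    K,T=KT; c=K@(T[:3,:3].T@(np.asarray(P,float)-T[:3,3])); return c[:2]/c[2]
E
python3 - <<'E'
from h import *
np.set_printoptions(precision=1,suppress=True)
for n in("scene","top"):
    im=cams.snapshot(n); cv2.imwrite(f"pics/{n}0.png",im)
    KT=cam(n); print(n,KT[1][:3,3])
    for t in("plunger_top","long_thread","long_objective","wide_objective","short_objective","camera_glass","camera_stand","holder"):
        for r in cams.landmark_of(n,t)[:3]: print(t,np.round(r["uv"],1),round(r["p"],2))
E
```

```text
pics
scene [1131.3  312.3  724. ]
plunger_top [221.  163.9] 0.68
plunger_top [274.  171.5] 0.54
long_thread [429.4 226.4] 0.58
long_thread [233.3 229.4] 0.3
long_objective [417.7 256.1] 0.59
wide_objective [476.8 296.5] 0.58
wide_objective [289.3 262.1] 0.47
short_objective [444.9 270.7] 0.49
camera_glass [294.4 218.4] 0.69
camera_stand [289.  264.6] 0.64
holder [445.8 279.7] 0.76
holder [480. 299.] 0.47
holder [236.1 227.6] 0.44
top [ 466.4  -65.6 1293.8]
plunger_top [391.5 226.1] 0.64
plunger_top [451.3 206.7] 0.57
plunger_top [168.9 208.2] 0.52
long_thread [219.3 221.6] 0.66
long_objective [225.7 228. ] 0.69
wide_objective [172.5 207.9] 0.81
short_objective [198.2 219. ] 0.5
camera_glass [317.5 157.3] 0.66
camera_glass [196.7 222.1] 0.61
camera_glass [169.8 207.5] 0.54
camera_stand [318.4 155.4] 0.92
holder [197.5 217.5] 0.57
```

View pics/scene0.png

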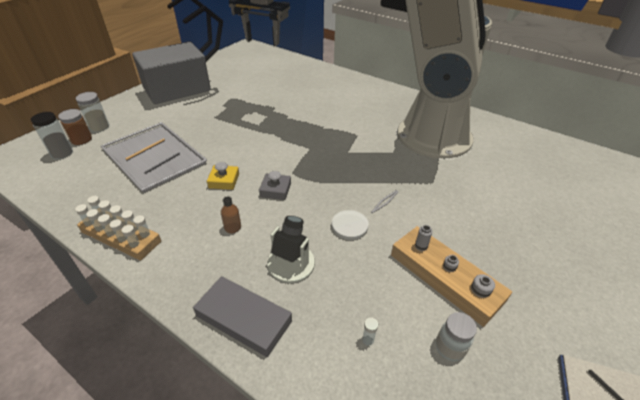

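View pics/top0.png

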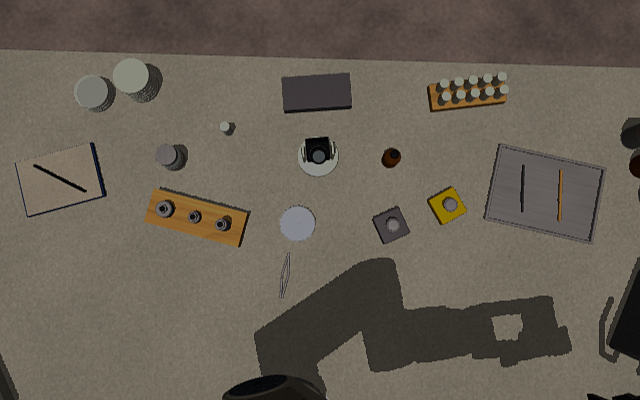

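```bash
python3 - <<'E'
from h import *
np.set_printoptions(precision=1,suppress=True)
S,T=cam("scene"),cam("top")
P=lambda a,b:tri([ray(S,a),ray(T,b)])
print("plA",P((221,163.9),(391.5,226.1)),P((221,163.9),(451.3,206.7)),"plB",P((274,171.5),(391.5,226.1)),P((274,171.5),(451.3,206.7)))
for uv in((391.5,226.1),(451.3,206.7)): print("top z60",at_z(T,uv,60))
for uv in((221,163.9),(274,171.5)): print("scene z60",at_z(S,uv,60))
print("thread",P((429.4,226.4),(219.3,221.6)),at_z(T,(219.3,221.6),102),at_z(S,(429.4,226.4),102))
print("glass",P((294.4,218.4),(317.5,157.3)),"stand",at_z(S,(289,264.6),0),at_z(T,(318.4,155.4),0))
print("wide",at_z(T,(172.5,207.9),15),"short",at_z(T,(198.2,219),15),"holder",at_z(T,(197.5,217.5),0))
a=cv2.imread("pics/scene0.png")[130:200,190:310]; b=cv2.imread("pics/top0.png")[180:260,360:500]
c=np.vstack([cv2.resize(a,(700,400),interpolation=2)[:290],cv2.resize(b,(700,400),interpolation=2)[:300]]);cv2.imwrite("pics/crop1.png",c)
E
```

```text
plA [ 567.1 -295.   102.4] [ 571.3 -402.9   56. ] plB [ 518.4 -252.2   65.1] [ 533.4 -334.8   61.6]
top z60 [ 517.1 -251.    60. ]
top z60 [ 570.4 -401.2   60. ]
scene z60 [ 575.  -399.4   60. ]
scene z60 [ 514.7 -258.8   60. ]
thread [512.4 176.6 109.7] [514.4 173.8 102. ] [502.1 179.  102. ]
glass [675.3 -61.1 127.3] stand [705.2 -59.9   0. ] [702.6 -61.9   0. ]
wide [550.1 315.   15. ] short [523.1 246.5  15. ] holder [527.6 252.2   0. ]
```

```bash
python3 - <<'E'
from h import *
s=cv2.imread("pics/scene0.png");t=cv2.imread("pics/top0.png")
r=lambda im,x,y,w,h:cv2.resize(im[y:y+h,x:x+w],(400,300),interpolation=2)
cv2.imwrite("pics/crop1.png",np.vstack([np.hstack([r(s,190,140,120,90),r(t,360,175,120,90)]),np.hstack([r(s,390,215,128,96),r(t,140,170,120,90)])]))
E
```

```text
(no output)
```

View pics/crop1.png

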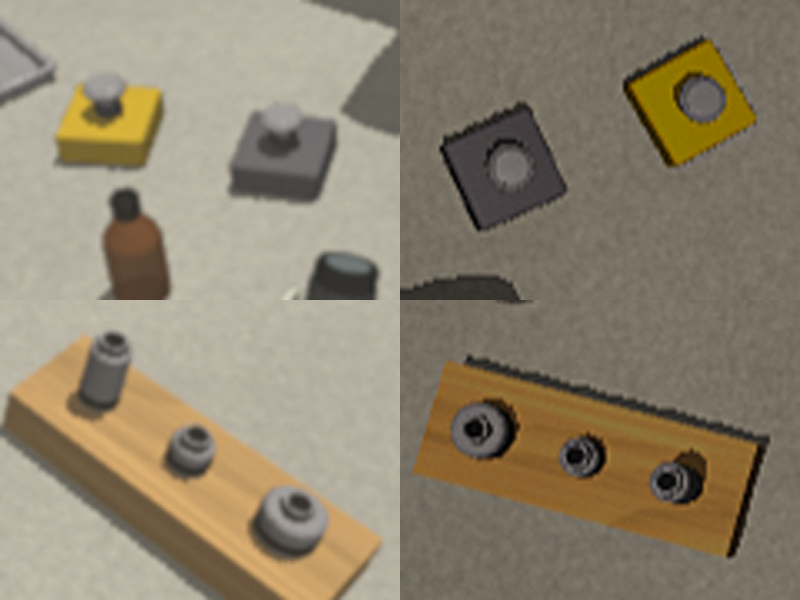

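```bash
python3 -m pendant '{"jaw":[0,0,0,0,0,0,0,0,0,0,0,0],"dp":[[0.36,0.37,0],[0.36,0.37,0],[0.36,0.37,0],[0.36,0.37,0],[0.36,0.37,0],[0.36,0.37,0],[0.36,0.37,0],[0.36,0.37,0],[0.36,0.37,0],[0.36,0.37,0],[0.36,0.37,0],[0.36,0.37,0]],"spin":[0,0,0,0,0,0,0,0,0,0,0,0]}'
python3 - <<'E'
from h import *
np.set_printoptions(precision=1,suppress=True)
print(pose()); print(np.array(cams.camera_info("wrist")["tool_from_camera"]))
KT=cam("wrist"); im=cams.snapshot("wrist"); cv2.imwrite("pics/w1.png",im)
for r in cams.landmark_of("wrist","plunger_top"): print(r, at_z(KT,r["uv"],60))
print(status.observe()["q"])
E
```

```text
t: 2.4
position: [493.2, -251.3, 231.8]
tool_rot: [3.141, -0.0, 0.237]
force: [-0.7, -0.7, 0.6]
gripper_width: 0.1
grip_force: 0.0
(array([ 493.2, -251.3,  231.8]), array([[ 1. ,  0.2,  0. ],
       [ 0.2, -1. , -0. ],
       [ 0. ,  0. , -1. ]]))
[[  -0.    -1.    -0.3   71.3]
 [   1.    -0.     0.     0.1]
 [  -0.    -0.3    1.  -152.2]
 [   0.     0.     0.     1. ]]
{'uv': [470.8, 138.7], 'p': 0.78} [ 575.3 -400.2   60. ]
{'uv': [329.4, 156.8], 'p': 0.65} [ 521.  -257.9   60. ]
[-0.5  0.2  1.8  0.   1.1  0.9]
```

```bash
python3 -m pendant '{"jaw":[0,0,0,0,0,0],"dp":[[0.17,-0.04,-0.4],[0.17,-0.03,-0.4],[0,0,-0.4],[0,0,-0.4],[0,0,-0.3],[0,0,0]],"spin":[0,0,0,0,0,0]}'; python3 -m pendant '{"jaw":[0,0,0,0,0],"dp":[[0,0,-0.06],[0,0,-0.06],[0,0,-0.06],[0,0,-0.02],[0,0,0]],"spin":[0,0,0,0,0]}'
```

```text
t: 3.25
position: [517.9, -258.0, 78.2]
tool_rot: [-3.14, 0.003, 0.237]
force: [-0.6, 0.5, -0.3]
gripper_width: 0.1
grip_force: 0.0
t: 3.88
position: [519.8, -258.6, 65.2]
tool_rot: [3.14, -0.001, 0.237]
force: [-6.4, -1.3, 16.8]
gripper_width: 0.4
grip_force: 8.8
```

```bash
python3 -m pendant '{"jaw":[0,0,0.2,0.5,0.55,0.55,0.55,0.55,0.55,0.55,0.55,0.55],"dp":[[0,0,0.4],[0,0,0.5],[0,0.3,0.5],[0,0.58,0.3],[0,0.58,0.2],[0,0.58,0.1],[-0.05,0.58,0],[-0.05,0.58,0],[-0.05,0.58,0],[-0.05,0.58,0],[-0.05,0.58,0],[-0.05,0.58,0]],"spin":[0,0,-0.02,-0.028,-0.028,-0.028,-0.028,-0.028,-0.028,-0.028,-0.028,0]}'
python3 -m pendant '{"jaw":[0.55],"dp":[[0,0,0]],"spin":[0]}'
python3 - <<'E'
from h import *
np.set_printoptions(precision=1,suppress=True)
print(pose()[0]); 
KT=cam("wrist"); im=cams.snapshot("wrist"); cv2.imwrite("pics/w2.png",im)
for t,z in(("long_thread",102),("long_objective",15),("short_objective",15),("wide_objective",15),("holder",0)):
  for r in cams.landmark_of("wrist",t)[:2]: print(t,r, at_z(KT,r["uv"],z))
E
```

```text
t: 5.38
position: [495.2, 185.4, 223.7]
tool_rot: [-3.141, -0.001, -0.252]
force: [0.7, -0.9, -0.2]
gripper_width: 50.8
grip_force: 0.0
t: 5.5
position: [495.1, 186.4, 223.6]
tool_rot: [-3.14, -0.0, -0.248]
force: [0.1, -0.8, -0.1]
gripper_width: 50.8
grip_force: 0.0
[495.1 186.4 223.6]
long_thread {'uv': [327.9, 171.8], 'p': 0.7} [511.1 171.9 102. ]
long_objective {'uv': [324.2, 156.7], 'p': 0.91} [513.3 173.1  15. ]
short_objective {'uv': [261.4, 160.7], 'p': 0.61} [527.3 248.1  15. ]
wide_objective {'uv': [195.9, 162.1], 'p': 0.68} [545.1 325.7  15. ]
holder {'uv': [264.5, 155.6], 'p': 0.93} [531.  245.8   0. ]
```

View pics/w2.png

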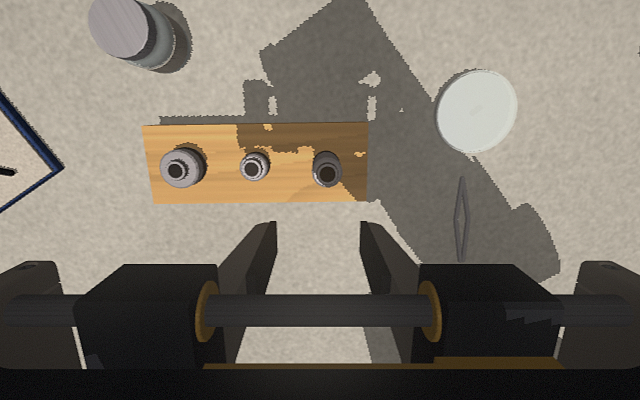

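```bash
python3 -m pendant '{"jaw":[0.55,0.55,0.55,0.55,0.55,0.55,0,0,0,0,0],"dp":[[0.22,-0.17,-0.2],[0,0,-0.4],[0,0,-0.4],[0,0,-0.5],[0,0,-0.48],[0,0,0],[0,0,0],[0,0,0],[0,0,0],[0,0,0],[0,0,0]],"spin":[0,0,0,0,0,0,0,0,0,0,0]}' 20
```

```text
t: 7.18
position: [514.8, 171.2, 66.9]
tool_rot: [-3.138, -0.003, -0.251]
force: [1.3, 4.8, 1.7]
gripper_width: 29.9
grip_force: 20.0
```

```bash
python3 -m pendant '{"jaw":[0,0,0,0],"dp":[[0,0,0.1],[0,0,0.1],[0,0,0.04],[0,0,0]],"spin":[0,0,0,0]}' 20; python3 -m pendant '{"jaw":[0,0,0,0],"dp":[[0,0,0],[-0.06,0.015,0],[-0.06,0.015,0],[0,0,0]],"spin":[0,0,0,0]}' 8
python3 - <<'E'
from h import *
im=cams.snapshot("wrist"); cv2.imwrite("pics/w3.png",im)
print(cams.camera_info("scene")["K"][0][0])
s=cams.snapshot("scene"); cv2.imwrite("pics/s3.png",np.vstack([cv2.resize(s[180:300,380:520],(560,480),interpolation=2)]))
E
```

```text
t: 7.68
position: [513.0, 169.9, 84.8]
tool_rot: [-3.142, -0.0, -0.251]
force: [1.0, 0.2, -2.1]
gripper_width: 29.9
grip_force: 20.0
t: 8.18
position: [503.4, 172.7, 84.6]
tool_rot: [-3.141, -0.0, -0.251]
force: [1.1, 0.5, 0.5]
gripper_width: 30.0
grip_force: 8.0
389.30987122836075
```

View pics/s3.png

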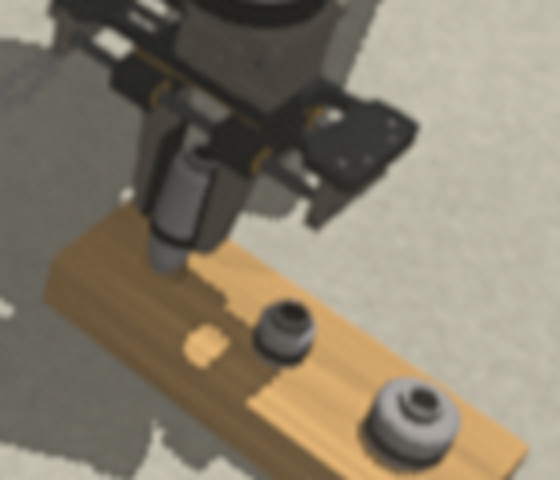

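The view shows the long objective in the fingers, its nose still at its hole (crop about (165,265)) and starting to lean. I'll continue the drag.

```bash
python3 -m pendant '{"jaw":[0,0,0,0,0],"dp":[[-0.06,0.015,0],[-0.06,0.015,0],[-0.06,0.015,0],[-0.06,0.015,0],[0,0,0]],"spin":[0,0,0,0,0]}' 8
python3 - <<'E'
from h import *
np.set_printoptions(precision=2,suppress=True)
s=cams.snapshot("scene"); cv2.imwrite("pics/s4.png",cv2.resize(s[180:300,380:520],(560,480),interpolation=2))
L={}
S=cam("scene")
for t in("long_thread","long_objective"):
  for r in cams.landmark_of("scene",t)[:2]: print(t,r)
E
```

```text
t: 8.9
position: [483.3, 177.2, 84.3]
tool_rot: [3.141, 0.001, -0.251]
force: [0.7, 0.8, 0.1]
gripper_width: 29.9
grip_force: 8.0
long_thread {'uv': [349.3, 227.5], 'p': 0.62}
long_thread {'uv': [440.1, 215.5], 'p': 0.56}
long_objective {'uv': [421.9, 246.5], 'p': 0.86}
long_objective {'uv': [293.9, 219.8], 'p': 0.2}
```

View pics/s4.png

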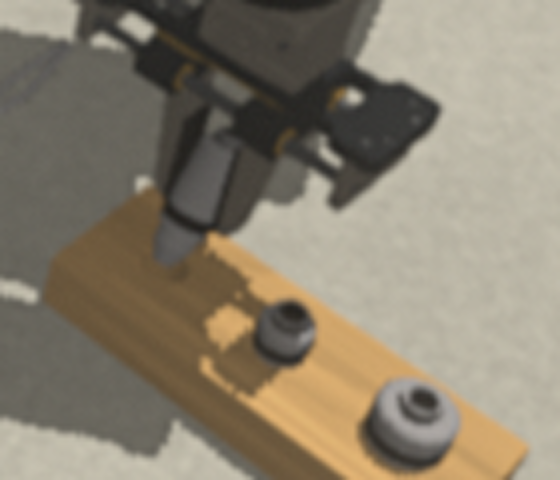

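```bash
python3 -m pendant '{"jaw":[0,0,0,0,0,0,0,0,0,0,0],"dp":[[0,0,0],[0,0,0],[0,0,0.2],[0,0,0.4],[0,0,0.5],[0.1,-0.2,0.5],[0.1,-0.5,0.5],[0.2,-0.5,0.1],[0.2,-0.5,0],[0.2,-0.5,0],[0,0,0]],"spin":[0,0,0,0,0,0.025,0.025,0.025,0.025,0.025,0]}' 45
python3 - <<'E'
from h import *
np.set_printoptions(precision=2,suppress=True)
p,r=pose(); g=p-2*r[:,2]; n=r[:,1]
for c in("scene","top","wrist"):
  KT=cam(c); im=cams.snapshot(c); cv2.imwrite(f"pics/5{c}.png",im)
  for t in("long_thread","long_objective","camera_glass","camera_stand"):
    for d in cams.landmark_of(c,t)[:2]:
      o,v=ray(KT,d["uv"]); 
      if t[0]=="l":
        X=o+v*((g-o)@n)/(v@n); e=(X-g)*(1 if t=="long_thread" else -1); print(c,t,d,X,"lean",np.arctan2(-e@r[:,0],e[2]),np.linalg.norm(e))
      else: print(c,t,d,at_z(KT,d["uv"],0 if t=="camera_stand" else 127))
E
```

```text
t: 10.42
position: [548.8, -1.1, 261.3]
tool_rot: [3.141, -0.001, -0.004]
force: [-0.4, -0.3, -2.0]
gripper_width: 29.1
grip_force: 45.0
scene long_thread {'uv': [361.3, 132.9], 'p': 0.56} [523.82  -0.97 286.63] lean 0.8181272449644457 34.14021509886278
scene long_objective {'uv': [345.0, 173.3], 'p': 0.61} [578.07  -1.22 216.38] lean 0.557917531030479 55.32824907349863
scene camera_glass {'uv': [297.6, 221.3], 'p': 0.64} [678.37 -51.33 127.  ]
scene camera_stand {'uv': [289.3, 264.1], 'p': 0.62} [703.65 -60.26   0.  ]
top long_objective {'uv': [171.4, 210.1], 'p': 0.66} [ 479.67   -0.35 1076.09] lean -3.0575730384870474 815.7261022272696
top camera_glass {'uv': [320.4, 156.9], 'p': 0.68} [675.93 -67.19 127.  ]
top camera_stand {'uv': [318.6, 156.8], 'p': 0.68} [698.86 -62.56   0.  ]
wrist long_objective {'uv': [321.7, 183.4], 'p': 0.88} [575.92  -1.21 225.61] lean 0.6240846628535635 46.457756116277956
wrist long_objective {'uv': [527.6, 195.8], 'p': 0.66} [618.39  -1.27 409.  ] lean 2.6951079187184788 161.49021417389233
wrist camera_glass {'uv': [391.5, 42.0], 'p': 0.69} [679.28 -63.02 127.  ]
wrist camera_glass {'uv': [319.2, 185.1], 'p': 0.16} [551.28  -0.14 127.  ]
wrist camera_stand {'uv': [367.3, 46.2], 'p': 0.77} [701.07 -61.42   0.  ]
```

View pics/5wrist.png

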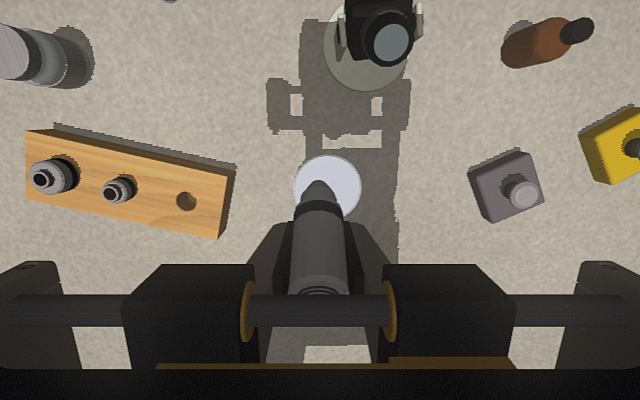

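```bash
python3 -m pendant '{"jaw":[0,0,0,0],"dp":[[0.2,-0.25,0],[0.2,-0.25,0],[0.2,-0.25,0],[0,0,0]],"spin":[0,0,0,0]}' 45
python3 - <<'E'
from h import *
np.set_printoptions(precision=2,suppress=True)
p,r=pose(); print(p)
KT=cam("wrist"); im=cams.snapshot("wrist"); cv2.imwrite("pics/6wrist.png",im)
W={}
for t in("camera_glass","camera_stand","long_objective","long_thread"):
  for d in cams.landmark_of("wrist",t)[:2]: print(t,d); W.setdefault(t,d["uv"])
S,T=cam("scene"),cam("top")
rs=[ray(S,(294.4,218.4)),ray(T,(317.5,157.3)),ray(KT,W["camera_glass"])]
P=tri(rs); print("glass",P,[np.linalg.norm(np.cross(P-o,d)) for o,d in rs], tri([rs[0],rs[2]]))
print("stand",at_z(KT,W["camera_stand"],0))
d=cams.trace("wrist","camera_stand"); m=d[0]["pixels"]; cv2.imwrite("pics/6c.png",cv2.resize(im[0:200,220:420],(600,600),interpolation=2))
E
```

```text
t: 11.68
position: [597.7, -61.2, 260.0]
tool_rot: [3.141, -0.0, -0.004]
force: [-0.6, 0.8, -1.0]
gripper_width: 29.0
grip_force: 45.0
[597.72 -61.17 260.  ]
camera_glass {'uv': [317.8, 103.1], 'p': 0.66}
camera_stand {'uv': [312.8, 90.0], 'p': 0.69}
long_objective {'uv': [319.0, 184.2], 'p': 0.84}
glass [676.3  -61.31 127.73] [np.float64(0.35940417032994443), np.float64(1.9626700400034958), np.float64(1.8893079951386826)] [677.49 -61.51 129.04]
stand [698.45 -55.81   0.  ]
```

View pics/6c.png

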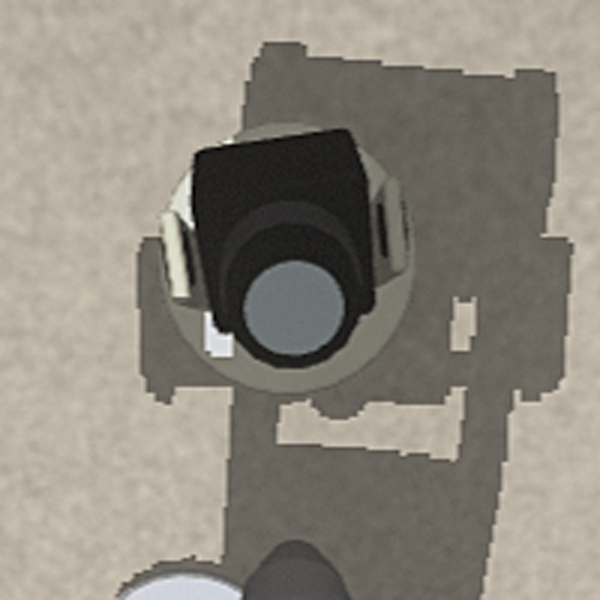

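```bash
python3 - <<'E'
from h import *
np.set_printoptions(precision=3,suppress=True)
p,r=pose(); im=cv2.imread("pics/6wrist.png"); KT=cam("wrist")
b=im[60:140,270:370].astype(int)
m=((b[:,:,0]-b[:,:,2]>8)&(b.sum(2)>200)).astype(np.uint8)
n,l,st,ce=cv2.connectedComponentsWithStats(m); k=1+np.argmax(st[1:,4]); print(st[k],ce[k]+[270,60])
ys,xs=np.nonzero(l==k); X=np.array([at_z(KT,(x+270,y+60),128)[:2] for x,y in zip(xs,ys)])
w,v=np.linalg.eigh(np.cov(X.T)); print("centre",X.mean(0),"ratio",np.sqrt(w[0]/w[1]),"lean",np.arccos(np.sqrt(w[0]/w[1])),"minor dir",v[:,0],"radii",2*np.sqrt(w))
print("cam",KT[1][:3,3])
# objective in scene
g=p-2*r[:,2]; n_=r[:,1]
for c in("scene",):
  KT=cam(c); im=cams.snapshot(c)
  uv=[None]*2
  for t in("long_thread","long_objective"):
    for d in cams.landmark_of(c,t)[:2]:
      o,v=ray(KT,d["uv"]); X=o+v*((g-o)@n_)/(v@n_); print(t,d["uv"],d["p"],X-g)
  # predicted for leans
  for L in(.5,.6,.7):
    a=np.array([-np.sin(L),0,np.cos(L)]); print(L,proj(KT,g-52*a),proj(KT,g+35*a))
  d=cams.trace(c,"long_objective")
  if d:
    m=d[0]["pixels"].astype(np.uint8); print(d[0]["p"],d[0]["box"]); ys,xs=np.nonzero(m)
    print(cv2.fitLine(np.c_[xs,ys].astype(np.float32),cv2.DIST_L2,0,.01,.01).ravel())
  x,y=proj(KT,g).astype(int); c0=im[y-45:y+45,x-60:x+60]; cv2.imwrite("pics/7.png",cv2.resize(c0,(720,540),interpolation=2)); print(x-60,y-45)
E
```

```text
[48 38  5  3  6] [319.833  98.833]
centre [679.834 -60.904] ratio 0.487914330566922 lean 1.061097553751495 minor dir [-1.    -0.018] radii [1.304 2.673]
cam [667.264 -58.847 412.624]
long_thread [325.2, 135.7] 0.94 [-25.73    0.019  19.817]
long_thread [349.8, 223.8] 0.34 [-169.082    0.176 -360.251]
long_objective [310.1, 176.0] 0.75 [ 26.897  -0.017 -51.082]
0.5 [310.657 173.474] [322.801 133.096]
0.6 [309.393 173.538] [323.625 133.209]
0.7 [308.198 173.366] [324.385 133.487]
0.78 [315.1, 154.3, 20.7, 43.3]
[  0.176  -0.984 315.248 154.586]
257 104
```

View pics/7.png

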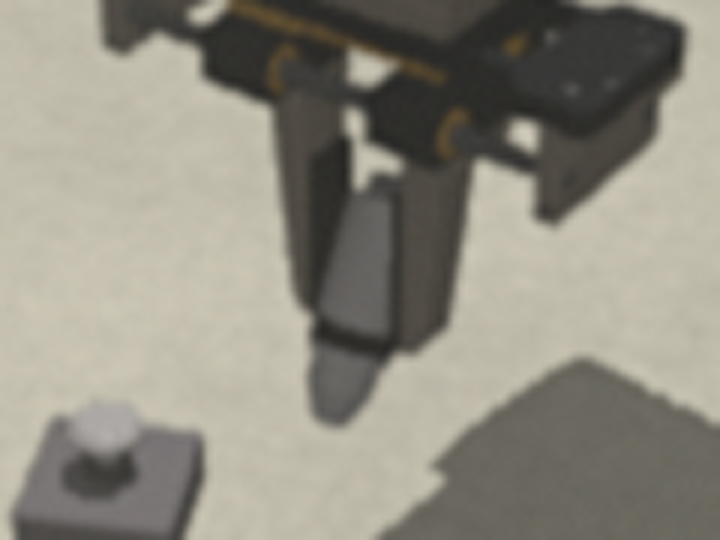

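```bash
python3 - <<'E'
from h import *
np.set_printoptions(precision=3,suppress=True)
p,r=pose(); im=cv2.imread("pics/6wrist.png"); KT=cam("wrist"); g=p-2*r[:,2]
b=im[60:140,270:370].astype(int)
print("lens px",im[103,318],im[95,312], "rim",im[119,318], im[103,296])
ref=im[103,318].astype(int)
m=(np.abs(b-ref).max(2)<22).astype(np.uint8)
n,l,st,ce=cv2.connectedComponentsWithStats(m); k=l[103-60,318-270]; print(st[k],ce[k]+[270,60])
ys,xs=np.nonzero(l==k); X=np.array([at_z(KT,(x+270,y+60),128)[:2] for x,y in zip(xs,ys)])
w,v=np.linalg.eigh(np.cov(X.T)); q=np.sqrt(w[0]/w[1]); print("centre",X.mean(0),"lean",np.arccos(q),"minor",v[:,0],"radii",2*np.sqrt(w))
for L in(.4,.5,.6,.7):
  a=np.array([-np.sin(L),0,np.cos(L)]); e=np.array([np.cos(L),0,np.sin(L)])
  print(L,"nose rim",proj(KT,g-52*a+12*e),"shoulder",proj(KT,g-27*a+15*e), "barrel top z78",proj(KT,g+26*a+15*e))
print(im[170:300:2,319].sum(1))
E
```

```text
lens px [116 116 109] [117 116 110] rim [27 29 30] [35 38 38]
[ 31  27  33  31 796] [317.476 102.219]
centre [677.113 -58.768] lean 0.43280731564917463 minor [-0.99  -0.138] radii [13.529 14.904]
0.4 nose rim [316.996 176.109] shoulder [316.941 196.114] barrel top z78 [316.801 269.747]
0.5 nose rim [316.977 170.834] shoulder [316.927 194.316] barrel top z78 [316.812 275.989]
0.6 nose rim [316.956 165.981] shoulder [316.913 192.975] barrel top z78 [316.823 281.831]
0.7 nose rim [316.934 161.613] shoulder [316.899 192.127] barrel top z78 [316.837 287.186]
[302 295 298 297 315 203 213 209 235 242 248 244 240 250 243  81 111 109
 119 103 161 248 239 240 237 235 235 236 231 240 239 234 232 235 234 235
 235 231 229 229 231 231 230 230 228 226 232 227 233 224 230 229 225 266
 262 258 236 227  88 215  99 213  84  96 121]
```

```bash
python3 -m pendant '{"jaw":[0,0,0,0,0,0,0],"dp":[[0.13,-0.04,-0.12],[0.13,-0.04,-0.11],[0,0,0],[0,0,0],[0,0,0],[0,0,0],[0,0,0]],"spin":[0.03,0.03,0,0,0,0,0]}' 45
python3 - <<'E'
from h import *
np.set_printoptions(precision=3,suppress=True)
p,r=pose(); KT=cam("wrist"); im=cams.snapshot("wrist"); g=p-2*r[:,2]
d=[x["uv"] for x in cams.landmark_of("wrist","camera_glass")[:2]]; print(d)
l=cams.landmark_of("wrist","long_objective")[:2]; print([(x["uv"],x["p"]) for x in l])
C=np.array([677,-60.3,128]); print("C proj",proj(KT,C), "r",r[:,0])
al=np.array([-.476,-.057,.878]); L=.43; a=-np.sin(L)*r[:,0]+[0,0,np.cos(L)]
f=g-50*a; e=f-C; print("front",f,"z",e@al,"off",e-(e@al)*al,"ang",np.arccos(a@al),"pred front",proj(KT,f))
im2=im[0:300,220:420]; s=cams.snapshot("scene"); x,y=proj(cam("scene"),g).astype(int); c=s[y-30:y+150,x-75:x+45]
cv2.imwrite("pics/8.png",np.hstack([cv2.resize(im2,(400,600),interpolation=2),cv2.resize(c,(400,600),interpolation=2)]))
E
```

```text
t: 13.05
position: [617.0, -65.1, 242.2]
tool_rot: [3.142, -0.0, 0.119]
force: [0.3, -0.9, -1.1]
gripper_width: 29.1
grip_force: 45.0
[[322.3, 123.8]]
[([319.8, 180.4], 0.63), ([270.9, 231.2], 0.51)]
C proj [319.977 126.445] r [0.993 0.118 0.   ]
front [637.665 -62.668 198.722] z 80.95220587433082 off [-0.802  2.247 -0.354] ang 0.06578459203737407 pred front [317.286 190.536]
```

View pics/8.png

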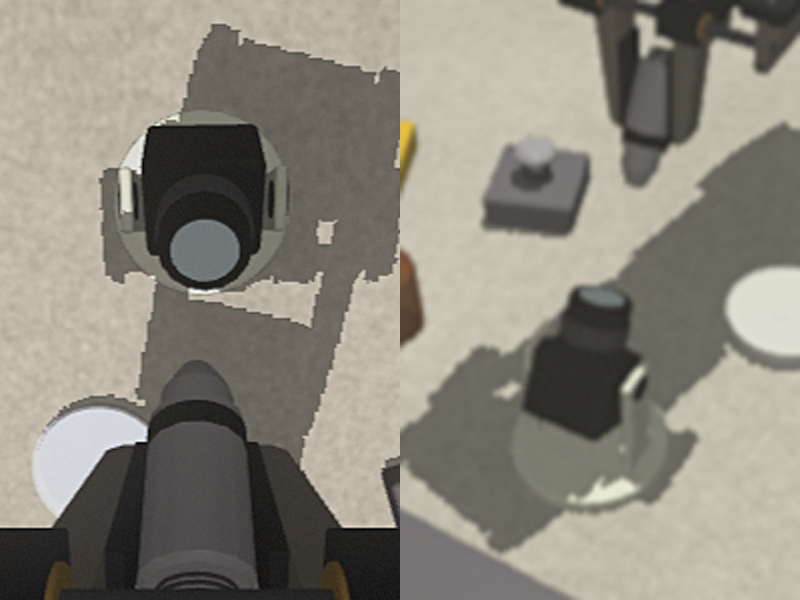

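The wrist view (left) has the lens at (204,250) of the crop, directly ahead of the nose at (197,365). In the scene view (right) the objective's axis runs down into the camera's glass, parallel to its barrel. The estimate is 81 mm in front, about 2.5 mm off the line and about 0.07 rad off axis, so I am handing it in.

```bash
python3 -c "
from bench import robot
print(robot.job_done())"
```

```text
the job is handed in; nothing more can be done
None
```

The plunger was pressed to its stop and let up, and the job is handed in with the long objective held still in front of the camera lens, by my estimate about 81 mm away, 2.5 mm off centre and 0.07 rad off axis; the hand-in call returned no verdict.

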